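Load the dosing station and take off its filler cap of unknown thread hand

TASK

Get the dosing station ready for filling: drop the yellow metering cartridge fully home into the station's pocket, let go of it, and swing the red locking lever fully shut over it. Then take off the green filler cap, whose thread may be right- or left-handed: try it both ways until it turns freely, and after about a sixth of a turn lift it off. Finish while still holding the cap in the gripper, about 10 cm straight above its opening, and leave the other bottles, jars and boxes where they stand.

Things in the scene. Friction and masses are not known exactly. Their poses are not given: they have to be found in the camera images.
- station: dosing station, fixed: white block 110 (x) x 320 (y) on a dark foot 120 x 330, flat deck 80 mm above the bench. Origin on the bench under its centre; unturned, x points away from the robot and y to the left; turned by up to 0.25 rad. Cartridge pocket at its -y end, filler at its +y end, both on its middle line.
- pocket (a point): centre of the pocket's mouth, in the deck's plane, 95 mm from the block's centre towards -y; axes as the station's. The pocket is 43 (x) x 59 (y) mm and 50 mm deep, its floor 30 mm above the bench.
- filler (a point): centre of the filler opening, in the deck's plane, 95 mm from the block's centre towards +y. Hidden stops: the cap stops dead after 0.05 to 0.2 rad the wrong way; the right way it turns a sixth of a turn and lifts straight off where the stripe is 1.05 rad from the station's x (free from 0.9 to a stop at about 1.16). Which way is right differs between starts and cannot be seen.
- cartridge_center (a point): centre of the loose yellow cartridge (0.15 to 0.31 kg), upright on the bench at the start: body 40 (x) x 56 (y) x 48 tall, black grip tab on top 36 (x) x 16 (y) x 34 tall. The point is 41 mm above its foot; the tab spans 7 to 41 mm above the point. Its x goes along the pocket's x, either way round. Seated, the body's top is 2 mm below the deck.
- lever (a joint): angle (rad) of the red lever about its upright pivot: 0 = fully shut (a stop), pointing to the station's -x across the seated cartridge, 3 mm above its tab; grows anticlockwise seen from above as it opens, to 1.75. Starts open at 1.25 to 1.65, pointing to the station's -y. Stays where left; moves with about 1 N at the knob.
- lever_knob (a point): middle of the black upright round knob at the lever's end, 16 mm diameter x 38 tall (19 mm above and below the point), 85 mm from the pivot axis; below it lies the flat lever arm, 14 wide x 8 thick.
- lever_pivot (a point): the lever's pivot axis at the arm's height, 119 mm above the bench, behind (+x, 45 mm) the pocket's centre; axes as the station's.
- cap_grip (a point): centre of the green cap's round grip (0.08 to 0.17 kg). Grip 40 mm across x 34 tall, a white stripe on top along the cap's x, on a flange 68 mm across x 6 thick lying on the deck. Cap on: point 23 mm, grip 6 to 40 mm above the deck, stripe along the station's x within 0.07 rad. It turns easily without rising; lifted too early its lugs catch. Shank and lugs reach 20 mm below the flange.
- bottle_green: white bottle with green cap, 48 dia x 105 tall mm; origin at the centre of its foot; a bystander, leave it alone
- bottle_blue: brown bottle with blue cap, 44 dia x 95 tall mm; origin at the centre of its foot; a bystander, leave it alone
- jar_yellow: white jar with yellow lid, 60 dia x 75 tall mm; origin at the centre of its foot; a bystander, leave it alone
- cup: clear measuring cup, 80 dia x 85 tall mm; origin at the centre of its foot; a bystander, leave it alone
- carton: cardboard carton, 70 x 100 x 60 tall mm; origin at the centre of its foot; a bystander, leave it alone
- bottle_red: white jar with red lid, 52 dia x 85 tall mm; origin at the centre of its foot; a bystander, leave it alone
- jar_white: small jar with blue label and white lid, 44 dia x 60 tall mm; origin at the centre of its foot; a bystander, leave it alone
Things that resemble listed ones, but are neither listed nor needed, are in the scene too. Leave any purple look-alike of the part that bears cartridge_center alone. Of the things that look like the part that bears cap_grip, the smaller one is meant.

How it is judged (in metres and radians):
On the way, in this order (a step that is already met when the one before it is completed fails the run):
1. the cartridge is fully home in the pocket and let go (horizontal distance between cartridge_center and pocket below 0.005 m and z of cartridge_center in the frame of station below 0.0745 m and angle between cartridge_center's own z axis and vertical below 0.08 rad and contact force between cartridge and the fingers below 0.05 N), for 0.2 s.
2. the lever is fully shut over the seated cartridge, with the cap still on (horizontal distance between cartridge_center and pocket below 0.005 m and z of cartridge_center in the frame of station below 0.0745 m and angle between cartridge_center's own z axis and vertical below 0.08 rad and value of joint lever below 0.12 rad and z of cap_grip in the frame of station below 0.108 m), for 0.2 s.
3. the cap is lifted off its filler in the gripper (z of cap_grip in the frame of station above 0.153 m and horizontal distance between cap_grip and filler below 0.08 m and contact force between cap and the fingers above 1 N and contact force between cap and station below 0.05 N), for 0.2 s.
At the end, for the whole second after the job is handed in: Cap held by the fingers, raised 50 mm or more, within 80 mm horizontally of its opening, off the station, slower than 0.03 m/s; cartridge within 5 mm of the pocket's centre, within 3.5 mm of its floor, upright to 0.08 rad; lever within 0.12 rad of shut (all of step 3 and horizontal distance between cartridge_center and pocket below 0.005 m and z of cartridge_center in the frame of station below 0.0745 m and angle between cartridge_center's own z axis and vertical below 0.08 rad and value of joint lever below 0.12 rad and linear speed of cap below 0.03 m/s); the arm keeps its last pose, push and grip.
It fails at once if a bystander is pushed more than 4 cm away or tipped over (distance of any of bottle_green, bottle_blue, jar_yellow, cup, carton, bottle_red, jar_white from where it was at the start of the episode above 0.04 m or angle between any of bottle_green, bottle_blue, jar_yellow, cup, carton, bottle_red, jar_white's own z axis and vertical above 0.5 rad).
It also fails if it takes over 61 s, if anything falls off the work surface, if the arm or the gripper's body presses on something with over 40 N, if the wrist force passes 120 N, or if a joint passes its speed limit or range.

ROBOT

A 7-joint arm with a two-finger parallel gripper is mounted at the origin on the work surface. World frame = base frame: x ahead of the robot, y to its left, z up, the work surface at z = 0. Lengths are in m, angles in degrees, forces in N, time in s.
With the tool pointing down it reaches from about 0.4 to 0.875 m from the base axis. Payload 6.5 kg.
Tool frame: the origin (TCP) lies on the centre line of the jaws, within the pads' length; the fingertips stand 17 mm ahead of it and the grasp point (between the pads) lies 2 mm behind it; z points along the fingers, y is the line along which they close (so a half turn about z gives the same grasp; the last joint's range is limited). The gripper opens to 85 mm and grips with 20 to 120 N. Pads are 22 mm wide; open, the fingers measure 114 mm over their backs; the gripper's body (76 mm by 85 mm) begins 54 mm behind the grasp point. The pads swing forward as they close: fully open they stand 13 mm farther back than shut.
Start: joints at [-79.996, 30.733, -0.252, 88.115, 0.149, 61.152, -4.079], TCP at [0.155, 0.631, 0.248] pointing down, gripper open.
Joint ranges: [-154.64, 154.64], [-21.42, 123.67], [-72.66, 72.17], [13.99, 137.28], [-74.86, 254.86], [10.95, 109.41], [-158.01, 158.01]. Speed limits (degrees/s): [136.94, 136.94, 180, 180, 180, 180, 180].

INTERFACE

Orientations are given as [roll, pitch, yaw] about the fixed x, y, z axes, in that order (R = Rz(yaw) Ry(pitch) Rx(roll)).
In Python, from bench import manip, claw, eyes gives the robot as it stands. Calls block until the motion is done:
- manip.reach(position, orientation): joint-space move of the TCP to a pose.
- manip.move_straight(position, rot=None, v=0.15, contact_N=None): straight line of the TCP; rot=None keeps the orientation; v is the mean speed in m/s. With contact_N (N) it stops when the force on the tool has changed by that much, and returns True; else False.
- manip.set_joints(angles): joint-space move.
- claw.gripper_open() and claw.grasp(grasp_force=None): open the fingers fully, or close them until they stop; grasp_force is the grip in N (None keeps the last).
- manip.hold(seconds).
- manip.ik(position, orientation): joint angles nearest the present ones, or None.
- eyes.snapshot(name): name is "scene" or "top" or "wrist"; returns a dict with "pixels" (400x640x3 uint8, red, green, blue), "depth" (400x640 float32, m along the optical axis (not along the pixel's ray), 0 where there is no reading), "mtx" (3x3 intrinsics, pixels), "R" (3x3) and "t" (3): a world point X has camera coordinates R X + t; the wrist camera has in their place "T_tool_cam" (4x4, takes a point from camera to tool coordinates, whose origin is the TCP and whose axes are the flange's). Camera axes: x right, y down, z forward; pixel columns grow to the right and rows downward; lengths in m; the calibration is good to about 2 mm. A picture is of the moment at which its call begins: read the wrist's pose just before it.
A pose or a line that the arm cannot do raises manip.IKError and nothing moves.
- manip.close_job(): hands the job in; it is judged then, once.
Readings, each from a call of its own:
- manip.read_clock(): time.
- manip.read_qpos(): joint angles.
- manip.read_dq(): joint speeds.
- manip.read_tau(): joint torques, N m.
- manip.read_position(): TCP position.
- manip.read_ee_rot(): TCP orientation.
- manip.read_wrist_force(): force on the tool from outside, world axes, zero at the start.
- manip.read_moment(): the same for the moment, N m.
- manip.read_grip_width(): finger opening in m.
- manip.read_finger_force(): force on a finger pad.
Only numpy, scipy, OpenCV 4.12 (cv2) and the standard library are available. Lean on these libraries where they do the work, as an engineer would, in place of code of your own. Each camera call takes 0.05 s, during which the arm holds its last target. There are 200 camera calls.

## Working session

There is one attempt and no reset: what is moved stays moved. The work goes in short steps, each a Python script; the robot and the scene stay as the last script left them, time stands still between calls to the robot, and variables do not carry over. Pictures are saved under pics/ and viewed, at most 10 in all, crops included, and the job is handed in when it is done.

```bash
mkdir -p pics; ls; python3 - <<'E'
from bench import manip, claw, eyes
import numpy as np, cv2, pickle
d={n:eyes.snapshot(n) for n in("scene","top")}
pickle.dump(d,open('s0.pkl','wb'))
for n in d: cv2.imwrite(f'pics/{n}0.png',d[n]['pixels'][...,::-1]); print(n,d[n]['mtx'].tolist(),(-d[n]['R'].T@d[n]['t']).round(3))
print(manip.read_clock(), manip.read_ee_rot())
E
```

```text
pics
scene [[447.9886959276985, 0.0, 313.87077642629606], [0.0, 447.9886959276985, 200.53318491242206], [0.0, 0.0, 1.0]] [ 1.484 -0.246  1.094]
top [[438.39816982661625, 0.0, 323.5605923511917], [0.0, 438.39816982661625, 194.018226173408], [0.0, 0.0, 1.0]] [ 0.419 -0.017  1.338]
0.1 [-1.79912208e+02  6.28547372e-03  1.66208954e+02]
```

View pics/top0.png

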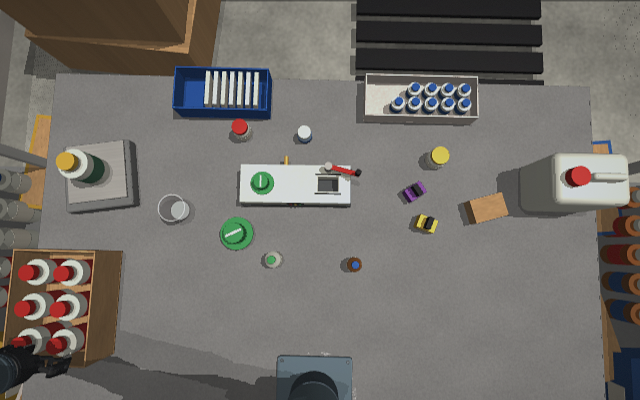

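View pics/scene0.png

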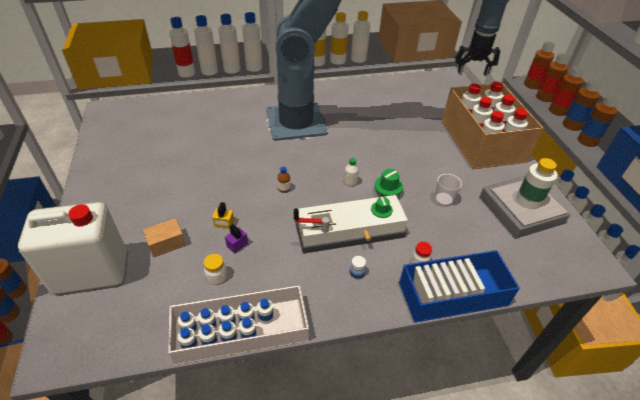

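Top view: the station is around (295,185) and the pocket around (328,185). The lever runs from its pivot at (327,168) to the knob at (358,173).
- **Cartridges:** yellow at (427,224) and purple at (414,191). The yellow one is meant.
- **Green caps:** small at (262,182), on the station deck, and large at (236,233), on the bench. The smaller one on the deck is meant.

I'll confirm both in one enlarged crop and take coarse positions.

```bash
cat > h.py <<'E'
import numpy as np, cv2
def cast(s,uv,z):
    "pixels -> world points on plane z; s has mtx,R,t"
    uv=np.atleast_2d(np.asarray(uv,float)); K=s['mtx']
    r=np.c_[(uv-[K[0,2],K[1,2]])/[K[0,0],K[1,1]],np.ones(len(uv))]@s['R']
    c=-s['R'].T@s['t']
    return c+r*((z-c[2])/r[:,2])[:,None]
def hsv(s): return cv2.cvtColor(s['pixels'],cv2.COLOR_RGB2HSV)
def mask(s,lo,hi,roi=None):
    m=cv2.inRange(hsv(s),np.array(lo),np.array(hi))
    if roi:
        k=np.zeros_like(m);x0,y0,x1,y1=roi;k[y0:y1,x0:x1]=1;m=m*k
    return m
def big(m):
    c=max(cv2.findContours(m,cv2.RETR_EXTERNAL,cv2.CHAIN_APPROX_NONE)[0],key=cv2.contourArea)
    return c[:,0].astype(float)
def rect(P):
    "min-area rect of world xy points (m): centre, sides, angle"
    return cv2.minAreaRect((P[:,:2]*1000).astype(np.float32))
E
python3 - <<'E'
from h import *; import pickle
d=pickle.load(open('s0.pkl','rb'));T=d['top'];S=d['scene']
c=big(mask(T,(0,0,190),(179,60,255),(225,155,365,215))); print('deck',rect(cast(T,c,.08)))
for n,roi in(('small',(245,165,280,200)),('large',(215,210,260,255))):
    c=big(mask(T,(45,100,60),(80,255,255),roi)); print(n,rect(cast(T,c,.086 if n=='small' else .006)))
c=big(mask(T,(20,120,80),(35,255,255),(410,210,445,240))); print('yellow',rect(cast(T,c,.048)))
m=mask(T,(0,0,0),(179,255,50),(410,210,445,240)); c=big(m);print('tab top',rect(cast(T,c,.082)))
c=big(mask(T,(0,120,80),(8,255,255),(315,155,365,185)));print('lever',rect(cast(T,c,.123)))
print('pivot, knob ray',cast(T,[[327,168]],.13),cast(T,[[358,173]],.15))
a=cv2.resize(T['pixels'][150:255,215:445],None,fx=3.4,fy=3.4,interpolation=cv2.INTER_CUBIC)
cv2.imwrite('pics/crop1.png',a[:,:800,::-1])
E
```

```text
deck ((604.6828002929688, 68.86328887939453), (108.4622802734375, 316.281982421875), 1.38443922996521)
small ((604.2373046875, 162.34815979003906), (61.284446716308594, 63.78966522216797), 1.3922842741012573)
large ((459.5738525390625, 245.46632385253906), (97.00852966308594, 96.37330627441406), 65.64447784423828)
yellow ((505.15972900390625, -304.6019287109375), (21.60211753845215, 40.241641998291016), 66.0457534790039)
tab top ((500.9563903808594, -314.8664855957031), (16.051898956298828, 34.580081939697266), 79.40335083007812)
lever ((639.870849609375, -69.19220733642578), (67.13751220703125, 13.451715469360352), 75.61876678466797)
pivot, knob ray [[ 0.64302491 -0.02404875  0.13      ]] [[ 0.6274426  -0.10940612  0.15      ]]
```

View pics/crop1.png

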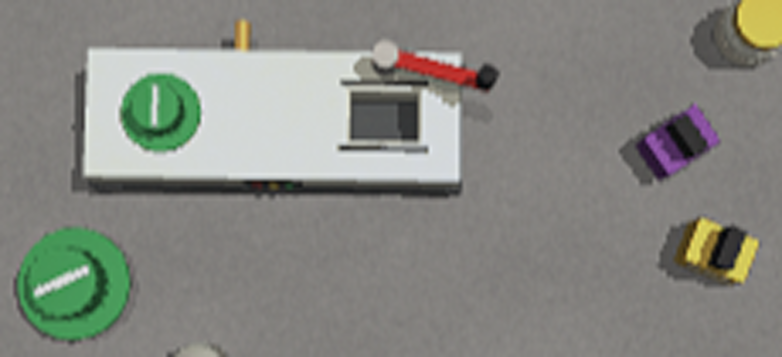

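The crop confirms the choices: the small cap on the deck, with its stripe along station x, and the yellow cartridge, turned about -25°. I'll look at the pocket and the cartridge with the wrist camera from the same relative pose, so its bias cancels.

```bash
python3 - <<'E'
from bench import manip, claw, eyes
import numpy as np, cv2, pickle
o={}
for n,p,y in(('pock',[.607,-.026,.31],1.4),('cart',[.505,-.305,.278],-24)):
    manip.reach(p,[180,0,y]); pos,rot=manip.read_position(),manip.read_ee_rot(); s=eyes.snapshot('wrist')
    o[n]=(pos,rot,s); print(n,manip.read_clock(),pos,rot,manip.read_qpos())
print(s['T_tool_cam'].round(3).tolist(),s['mtx'].tolist())
pickle.dump(o,open('w1.pkl','wb'))
im=np.vstack([o[n][2]['pixels'] for n in o]); cv2.imwrite('pics/w1.png',cv2.resize(im,(480,600),interpolation=cv2.INTER_AREA)[...,::-1])
E
```

```text
pock 2.9667 [ 0.60711632 -0.02482067  0.30974415] [-1.79975030e+02  2.05829871e-02  1.51799608e+00] [-40.28027938  33.20588919  57.67546646  93.25849773 -29.48495882
  70.15471315 -65.00105842]
cart 4.1667 [ 0.50641659 -0.30333981  0.27785424] [-1.79940617e+02 -3.92583168e-04 -2.38092466e+01] [-14.56306867  35.21036964  61.13293118  98.1277741  -33.32452561
  67.00556563 -57.93888043]
[[-0.0, -0.952, -0.308, 0.078], [1.0, -0.0, -0.0, 0.0], [0.0, -0.308, 0.952, -0.126], [0.0, 0.0, 0.0, 1.0]] [[302.5924057324848, 0.0, 322.36368251319976], [0.0, 302.5924057324848, 194.55031634649907], [0.0, 0.0, 1.0]]
```

View pics/w1.png

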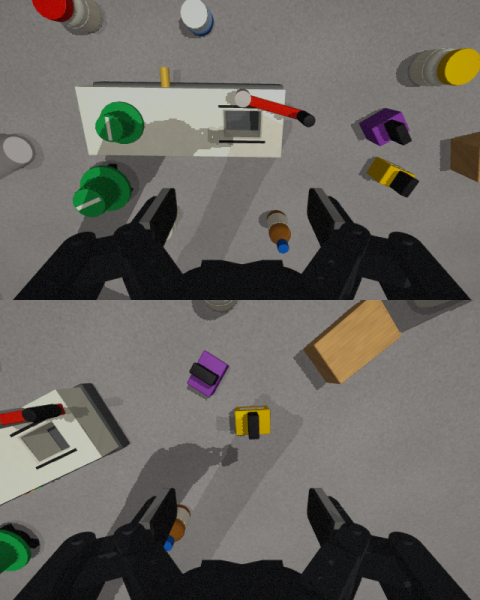

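Both wrist views are clear. The upper one shows the pocket at about full-resolution pixel (322,164), and the lower one the yellow cartridge at about (336,160). Next, enlarged crops for the edges.

```bash
cat >> h.py <<'E'
from scipy.spatial.transform import Rotation as Ro
def world(pos,rot,s):
    "attach world extrinsics to a wrist shot"
    T=s['T_tool_cam'];Rw=Ro.from_euler('xyz',rot,degrees=True).as_matrix()
    C=np.asarray(pos)+Rw@T[:3,3];R=(Rw@T[:3,:3]).T
    return dict(s,R=R,t=-R@C)
E
python3 - <<'E'
from h import *; import pickle
o=pickle.load(open('w1.pkl','rb')); P=world(*o['pock']); C=world(*o['cart'])
a=P['pixels'][130:200,270:420]; b=C['pixels'][120:200,300:370]
A=cv2.resize(a,None,fx=5,fy=5,interpolation=0);B=cv2.resize(b,None,fx=3,fy=3,interpolation=0)
im=np.zeros((595,750,3),np.uint8);im[:350]=A;im[355:595,:210]=B;cv2.imwrite('pics/z1.png',im[...,::-1])
h=hsv(P);print(h[164,290:360,2].tolist());print(h[140:195,322,2].tolist())
c=big(mask(P,(0,0,150),(179,70,255),(90,100,400,215)));print('deck',rect(cast(P,c,.08)))
h=hsv(C);print(h[140:190,336].tolist()[::3])
c=big(mask(C,(20,120,60),(35,255,255)));print('yel all z.048',rect(cast(C,c,.048)))
D=C['depth'];print(D[140:190:4,325],D[140:190:4,337])
E
```

```text
[193, 195, 195, 195, 194, 195, 192, 183, 155, 111, 106, 88, 70, 70, 70, 71, 70, 71, 72, 74, 73, 73, 73, 71, 70, 74, 72, 71, 72, 70, 71, 70, 74, 73, 77, 70, 71, 70, 74, 70, 71, 70, 71, 70, 38, 38, 42, 40, 34, 37, 44, 43, 39, 43, 57, 84, 84, 116, 156, 164, 184, 187, 187, 188, 189, 188, 188, 187, 187, 188]
[165, 171, 170, 57, 192, 194, 183, 142, 89, 82, 83, 82, 81, 85, 83, 72, 71, 72, 71, 71, 68, 70, 71, 70, 74, 73, 71, 72, 67, 71, 67, 69, 72, 83, 99, 99, 103, 99, 101, 100, 101, 104, 104, 166, 164, 182, 184, 76, 32, 34, 55, 180, 183, 185, 183]
deck ((605.4443359375, 91.61944580078125), (110.54370880126953, 278.39276123046875), 0.7156482338905334)
[[13, 20, 115], [20, 45, 120], [24, 255, 101], [23, 164, 56], [12, 75, 17], [70, 25, 31], [156, 75, 34], [0, 0, 32], [156, 47, 27], [140, 31, 25], [168, 38, 34], [0, 0, 21], [150, 18, 28], [0, 16, 32], [139, 70, 29], [105, 11, 45], [15, 17, 121]]
yel all z.048 ((505.0433044433594, -321.1059265136719), (55.98308181762695, 46.021392822265625), 69.02864074707031)
[0.40151972 0.3767208  0.35797575 0.35890543 0.35971972 0.36161482
 0.36117962 0.3637983  0.36349463 0.3674097  0.41772434 0.41830373
 0.42038766] [0.39950627 0.3720441  0.35611147 0.33186942 0.32449841 0.32542923
 0.32776052 0.32893494 0.33010414 0.33187053 0.33294055 0.3339905
 0.42019796]
```

View pics/z1.png

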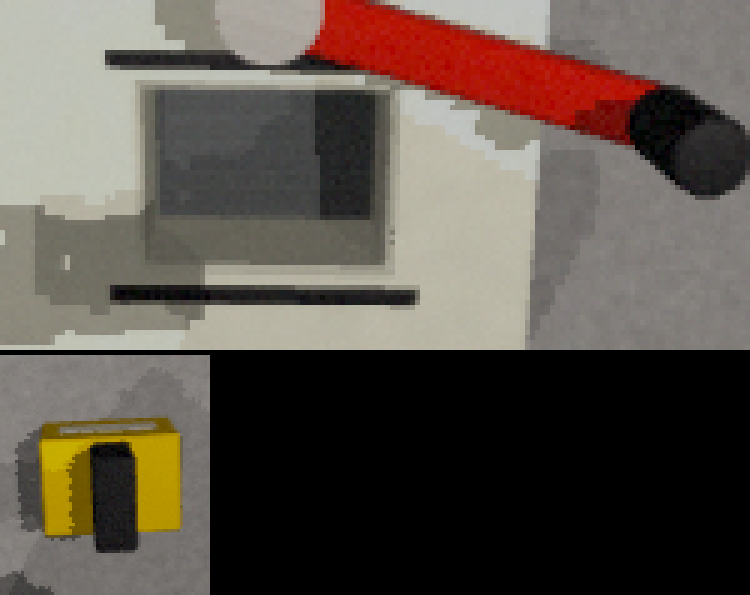

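```bash
python3 - <<'E'
from h import *; import pickle
o=pickle.load(open('w1.pkl','rb')); P=world(*o['pock']); C=world(*o['cart'])
def crop(x,y,f,x0,y0): return np.c_[np.array(x)/f+x0-.5,np.array(y)/f+y0-.5]
for nm,q in(('inner',crop([145,388,387,147],[87,88,265,266],5,270,130)),('outer',crop([137,397,396,139],[80,82,272,274],5,270,130))):
    print(nm,rect(cast(P,q,.08)))
m=mask(C,(20,150,140),(35,255,255),(300,120,370,200)); c=big(m)
ys,xs=np.nonzero(m); pts=np.c_[xs,ys]; print(xs.min(),xs.max(),ys.min(),ys.max())
print('cart top auto',rect(cast(C,pts,.048)))
print('cart hand',rect(cast(C,crop([41,180,181,45],[436-355,432-355,529-355,536-355],3,300,120),.048)))
m=mask(P,(0,150,80),(8,255,255),(300,110,400,170)); print('lever arm top',rect(cast(P,big(m),.123)))
print('knob top',cast(P,crop([712],[155],5,270,130),.161)); print('pivot',cast(P,crop([270],[15],5,270,130),.125))
m=mask(P,(45,100,60),(80,255,255),(110,125,195,200));cv2.imwrite('/tmp/m.png',m);print('cap',rect(cast(P,big(m),.086)))
E
```

```text
inner ((607.475341796875, -25.329299926757812), (43.74304962158203, 58.63945007324219), 1.7575870752334595)
outer ((607.40771484375, -25.352943420410156), (47.41712951660156, 62.893978118896484), 1.9734971523284912)
313 359 146 179
cart top auto ((502.587158203125, -319.8511657714844), (54.41263961791992, 39.07090759277344), 68.30231475830078)
cart hand ((502.364501953125, -320.57183837890625), (55.18388748168945, 40.62236785888672), 67.92611694335938)
lever arm top ((641.009033203125, -68.15363311767578), (69.78436279296875, 13.76469898223877), 75.90164947509766)
knob top [[ 0.6316241  -0.10680304  0.161     ]]
pivot [[ 0.65093101 -0.02483139  0.125     ]]
cap ((605.1329956054688, 167.4565887451172), (74.43925476074219, 67.48866271972656), 80.04595947265625)
```

The measured sizes match (pocket 43.7 x 58.6, body 55 x 40). Grasping now.

```bash
cat >> h.py <<'E'
from bench import manip, claw, eyes
def goto(p,yaw,**k):
    return manip.move_straight(list(p),[180,0,yaw],**k)
def settle(p,yaw):
    "correct the residual error of a line end"
    manip.hold(.2); e=np.array(p)-manip.read_position(); print('err mm',(e*1000).round(2),'yaw',manip.read_ee_rot().round(2)); return e
E
python3 - <<'E'
from h import *
yc=-21.9; a=np.deg2rad(yc); g=np.array([.5025,-.3202])-.004*np.array([np.cos(a),np.sin(a)])
goto([*g,.13],yc,v=.15); e=settle([*g,.13],yc)
print(goto([*g,.070],yc,v=.08,contact_N=10)); settle([*g,.07],yc)
claw.grasp(40); manip.hold(.1); print('w',manip.read_grip_width(),manip.read_finger_force(),manip.read_position(),manip.read_clock())
goto([*g,.26],yc,v=.25); print(manip.read_grip_width(),manip.read_wrist_force())
p=np.array([.6074-.004,-.0253-.0001]); manip.reach([*p,.24],[180,0,1.4]); settle([*p,.24],1.4)
pos,rot=manip.read_position(),manip.read_ee_rot(); s=eyes.snapshot('wrist')
cv2.imwrite('pics/held.png',s['pixels'][...,::-1]); print(manip.read_clock(),manip.read_wrist_force())
E
```

```text
err mm [-0.44  0.12 -0.69] yaw [-1.800e+02 -7.000e-02 -2.189e+01]
False
err mm [-0.31  0.15 -0.47] yaw [ 1.80e+02 -5.00e-02 -2.19e+01]
w 0.015597128160484005 39.786036014556885 [ 0.49894395 -0.31878238  0.07011417] 7.3417
0.015334706571181085 [-0.81981969  1.01251767 -2.02211366]
err mm [ 0.18  1.81 -0.24] yaw [ 1.7997e+02 -2.0000e-02  1.2400e+00]
9.6917 [-0.83008132  1.17975465 -2.66796727]
```

View pics/held.png

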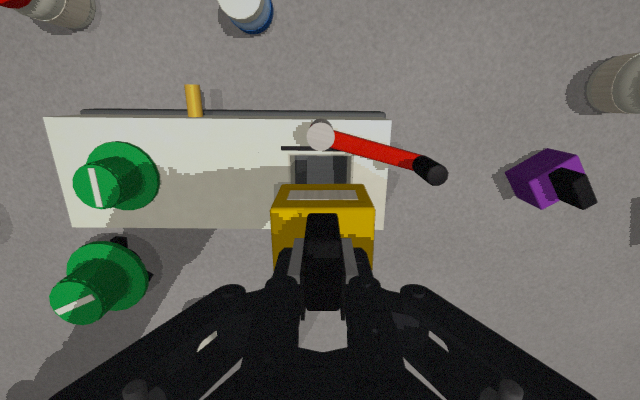

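The cartridge is held squarely: the top back edge of its body runs from (271,209) to (375,209), and the pocket is visible behind it. Now I'll lower it under contact watch.

```bash
python3 - <<'E'
from h import *
p=np.array([.6034,-.0254])
t=np.array([*p,.165]); goto(t,1.4,v=.1); e=settle(t,1.4); goto(t+e*[1,1,0],1.4,v=.03); e2=settle(t,1.4)
pos,rot=manip.read_position(),manip.read_ee_rot(); s=eyes.snapshot('wrist'); W=world(pos,rot,s)
m=mask(W,(20,150,140),(35,255,255)); ys,xs=np.nonzero(m); P=cast(W,np.c_[xs,ys],pos[2]-.022)
print('body y',P[:,1].min(),P[:,1].max(),P[:,1].mean(),'x back',P[:,0].max(),'pos',pos)
t[:2]+=e[:2]; t[2]=.099
print('hit',goto(t,1.4,v=.04,contact_N=8)); print(manip.read_position(),manip.read_wrist_force(),manip.read_clock())
E
```

```text
err mm [-0.41 -0.02 -0.63] yaw [-1.7999e+02 -7.0000e-02  1.4100e+00]
err mm [0.41 0.01 0.  ] yaw [180.    0.    1.4]
body y -0.05284394509643662 0.05959667043373516 -0.003771682001567184 x back 0.6868176189334956 pos [ 0.60299136 -0.02541499  0.1649995 ]
hit True
[ 0.60292479 -0.02540269  0.10010504] [0.0436952  0.43522689 5.38702479] 12.825
```

It stopped at TCP z 0.1001, which puts the foot at 30 mm, the pocket floor. Now release, rise and check, then swing the lever by its knob.

```bash
python3 - <<'E'
from h import *
claw.gripper_open(); manip.hold(.3); print(manip.read_finger_force(),manip.read_wrist_force())
p=manip.read_position(); goto([p[0],p[1],.24],1.4,v=.2)
th0=181.4; piv=np.array([.6520,-.0245])
K=lambda q,z:[*(piv+.085*np.array([np.cos(np.deg2rad(th0+q)),np.sin(np.deg2rad(th0+q))])),z]
manip.reach(K(74.5,.23),[180,0,1.4+74.5]); manip.hold(.2)
pos,rot=manip.read_position(),manip.read_ee_rot(); s=eyes.snapshot('wrist'); print(pos,K(74.5,.23),rot,manip.read_qpos(),manip.read_clock())
import pickle; pickle.dump((pos,rot,s),open('w2.pkl','wb')); cv2.imwrite('pics/w2.png',s['pixels'][...,::-1])
E
```

```text
0.0 [-0.38170147  0.2922687   0.59344353]
[ 0.63123564 -0.10637474  0.2297705 ] [np.float64(0.6312927239981881), np.float64(-0.1069391212992035), 0.23] [-1.79976279e+02  6.18974022e-03  7.59134509e+01] [-17.35990687  34.34126842  33.88908563  92.21007577 -21.28888386
  60.02709841   8.58944311] 16.05
```

View pics/w2.png

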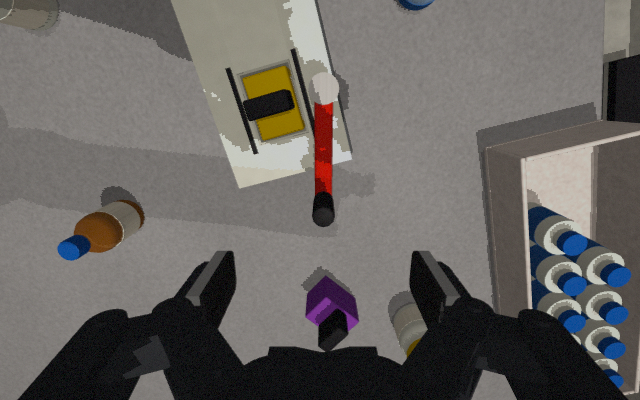

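The cartridge is seated, with its body inside the pocket at about (272,103). The knob at (323,210) lies on the jaws' centre line and the lever runs along tool x. Next I'll grasp it and swing the lever.

```bash
python3 - <<'E'
from h import *
th0=181.4; piv=np.array([.6520,-.0245])
K=lambda q,z:[*(piv+.085*np.array([np.cos(np.deg2rad(th0+q)),np.sin(np.deg2rad(th0+q))])),z]
print(goto(K(74.5,.148),1.4+74.5,v=.12,contact_N=10)); claw.grasp(20)
print('w',manip.read_grip_width(),manip.read_finger_force(),manip.read_wrist_force())
for q in [66,57,48,39,30,21,12,5,0,-1.5]:
    goto(K(q,.148),1.4+q,v=.08); f=manip.read_wrist_force(); print(q,f.round(1),round(manip.read_grip_width(),4),manip.read_clock())
    if np.linalg.norm(f[:2])>25: break
manip.hold(.3); p=manip.read_position()
d=p[:2]-piv; print('angle',np.rad2deg(np.arctan2(d[1],d[0]))%360-th0,np.linalg.norm(d),manip.read_wrist_force())
claw.gripper_open(); manip.hold(.2); goto([p[0],p[1],.25],1.4,v=.25)
E
```

```text
False
w 0.015519274851700649 21.705099642276764 [ 0.00229794 -0.14615534  1.91635232]
66 [-1.4  0.8  3. ] 0.0154 17.825
57 [ 0.2 -0.2  2.2] 0.0153 18.1417
48 [-1.5  0.4  3. ] 0.0152 18.4583
39 [-0.7  1.1  3.4] 0.0155 18.775
30 [-0.5 -0.2  3.2] 0.0152 19.0917
21 [-0.2  0.2  4.7] 0.0152 19.4083
12 [-0.5 -0.4  4.6] 0.0151 19.725
5 [-0.8 -0.1  4.1] 0.0152 20.0083
0 [ 0.2 -0.9  4.8] 0.0151 20.2583
-1.5 [ 0.8 -2.2  3.4] 0.0155 20.5083
angle -0.7752714273765662 0.08472718204764479 [ 2.23121948 -4.95993968  3.22006784]
```

The lever is against its stop, with force building at about -0.8°. Now to the cap.

```bash
python3 - <<'E'
from h import *
manip.reach([.603,.1645,.25],[180,0,91.4]); manip.hold(.2)
pos,rot=manip.read_position(),manip.read_ee_rot(); s=eyes.snapshot('wrist'); W=world(pos,rot,s)
print(pos,rot,manip.read_qpos(),manip.read_clock())
cv2.imwrite('pics/w3.png',s['pixels'][...,::-1])
m=mask(W,(45,100,60),(80,255,255)); n,l,st,ce=cv2.connectedComponentsWithStats(m)
for i in range(1,n):
    if st[i,4]>300:
        ys,xs=np.nonzero(l==i); print(st[i],rect(cast(W,np.c_[xs,ys],.086)))
T=eyes.snapshot('top'); c=big(mask(T,(0,120,80),(8,255,255),(300,155,365,205))); print('lever',rect(cast(T,c,.123)))
E
```

```text
[0.60298498 0.16312873 0.24978924] [-1.79978036e+02  4.60784088e-02  9.12348559e+01] [-42.7187504   31.36537158  33.76801755  93.61955281 -19.29011465
  60.95569565  -2.07456579] 23.475
[ 136   44  101   97 6124] ((479.0530700683594, 240.7545166015625), (86.05793762207031, 83.26407623291016), 41.22734832763672)
[ 291  144   68   67 3060] ((604.4642944335938, 164.9301300048828), (66.27435302734375, 66.45121002197266), 46.747474670410156)
[ 86 203  30  24 427] ((372.19927978515625, 119.444580078125), (24.17275619506836, 26.56424331665039), 47.03049087524414)
lever ((607.5048828125, -27.754993438720703), (62.38673782348633, 11.247760772705078), 1.3334498405456543)
```

View pics/w3.png

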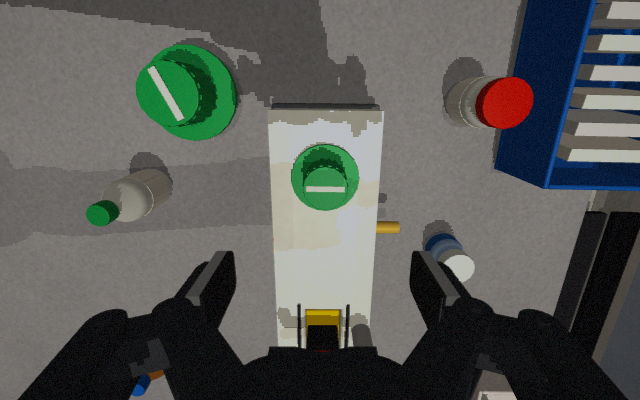

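The lever is shut: its arm centre is at (607.5,-27.8) mm, pointing along 1.3°. The small cap is at (325,177), flange centre (0.6044, 0.1649), as expected. Grip it and try both ways.

```bash
python3 - <<'E'
from h import *
g=[.604,.1648]
goto([*g,.15],91.4,v=.12); e=settle([*g,.15],91.4)
print(goto([*g,.108],91.4,v=.08,contact_N=10)); claw.grasp(50); manip.hold(.2)
print('w',manip.read_grip_width(),manip.read_position(),manip.read_wrist_force(),manip.read_moment())
q0=np.array(manip.read_qpos()); m0=manip.read_moment()[2]; y0=manip.read_ee_rot()[2]; free=None
for sg in(1,-1):
    for k in range(1,7):
        q=q0.copy(); q[6]+=sg*3*k; manip.set_joints(list(q)); dm=manip.read_moment()[2]-m0
        print(sg*3*k,'yaw',round(manip.read_ee_rot()[2]-y0,2),'dMz',round(dm,3))
        if abs(dm)>.35: break
    else: free=sg; break
    manip.set_joints(list(q0))
print('free',free,manip.read_clock(),manip.read_grip_width())
E
```

```text
err mm [-0.44 -0.11 -0.75] yaw [ 1.7993e+02 -3.0000e-02  9.1400e+01]
False
w 0.038617872517759645 [0.60440165 0.16491635 0.1086375 ] [-0.85904276 -0.57943097  6.09253056] [-7.93153531e-05  2.53294883e-01 -2.61446149e-03]
3 yaw 2.93 dMz 0.024
6 yaw 5.88 dMz 0.081
9 yaw 8.85 dMz -0.127
12 yaw 11.79 dMz -0.595
-3 yaw -2.81 dMz -0.029
-6 yaw -5.84 dMz -0.066
-9 yaw -8.85 dMz -0.075
-12 yaw -11.85 dMz -0.023
-15 yaw -14.85 dMz -0.01
-18 yaw -17.85 dMz -0.003
free -1 28.8917 0.03855617874042489
```

It turns freely in the negative yaw direction. I'll turn it to about -59° and lift.

```bash
python3 - <<'E'
from h import *
q=np.array(manip.read_qpos()); q0=q[6]
for k in(-28,-38,-41):
    q[6]=q0+k; manip.set_joints(list(q)); print(k,manip.read_ee_rot()[2]-91.4,manip.read_moment()[2])
    if abs(manip.read_moment()[2])>.5: break
manip.hold(.1); p=manip.read_position(); y=manip.read_ee_rot()[2]; f=manip.read_wrist_force(); print(p,f)
hit=goto([p[0],p[1],p[2]+.02],y,v=.04,contact_N=12); print(hit,manip.read_position(),manip.read_wrist_force())
if hit: raise SystemExit
goto([p[0],p[1],p[2]+.1],y,v=.08); manip.hold(.5)
print(manip.read_position(),manip.read_wrist_force(),manip.read_grip_width(),manip.read_finger_force(),manip.read_clock())
s=eyes.snapshot('scene'); cv2.imwrite('pics/end.png',cv2.resize(s['pixels'][150:300,220:460],None,fx=3,fy=3)[...,::-1])
E
```

```text
-28 -45.618618747020015 -0.033662821554154225
-38 -55.51949699264962 -0.053152477292719595
-41 -58.60269096258854 -0.029823316390139243
[0.60441454 0.16493866 0.1086677 ] [-0.63721248 -0.36534893  2.85486819]
False [0.60430093 0.16499903 0.12866498] [-1.375272    0.02935507 -0.64235786]
[0.60442409 0.1648846  0.20862154] [ 0.17019225 -0.77450522 -0.88787248] 0.03890079573778651 50.55569350719452 32.3667
```

View pics/end.png

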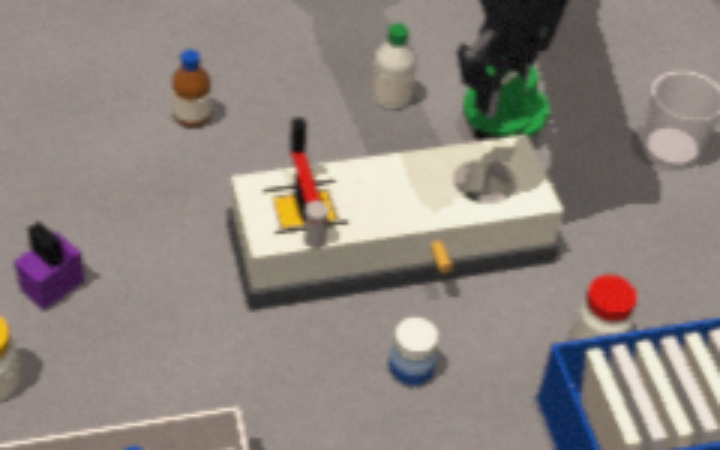

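The filler opening at about (485,180) in the crop is uncovered, the lever is shut over the cartridge, and the neighbours are undisturbed. The fingers hold the cap at 39 mm width and 50 N. Handing in.

```bash
python3 -c "
from bench import manip
print(manip.close_job())"
```

```text
the job is handed in; nothing more can be done
None
```

The job is handed in at about 32 s: the cartridge is seated and let go, the lever is shut, and the green cap is off and held 10 cm above its opening; no verdict was returned.

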